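Turn the serving spatula round into its rest

ROBOT

A 6-joint arm with a two-finger parallel gripper is mounted at the origin on the work surface. World frame = base frame: x ahead of the robot, y to its left, z up, the work surface at z = 0. Lengths are in m, angles in rad, forces in N, time in s.
With the tool pointing down it reaches from about 0.3 to 0.875 m from the base axis. Payload 6.4 kg.
Tool frame: the origin (TCP) lies midway between the tips of the shut fingers; the grasp point (between the pads) lies 19 mm behind it (grasp_offset is the distance from the TCP to the grasp point, in m); z points along the fingers, y is the line along which they close (so a half turn about z gives the same grasp; the last joint's range is limited). The gripper opens to 85 mm and grips with 20 to 120 N. Pads are 22 mm wide; open, the fingers measure 114 mm over their backs; the gripper's body (76 mm by 85 mm) begins 54 mm behind the grasp point. The pads swing forward as they close: fully open they stand 13 mm farther back than shut.
Start: joints at [-1.471, 0.181, 1.607, -0, 1.354, -0.206], TCP at [0.173, -0.548, 0.231] pointing down, gripper open.
Joint ranges: [-2.99, 2.99], [-0.89, 2.07], [0.3, 2.58], [-1.14, 4.28], [0, 2.63], [-3.12, 3.12]. Speed limits (rad/s): [2.57, 2.57, 3.01, 3.14, 3.14, 3.14].

INTERFACE

Orientations are given as a unit quaternion [w, x, y, z].
In Python, from bench import * gives the robot as it stands. The module is installed in compiled form; this text tells all that it offers.
- The arm moves only by the tool servo_tool, never from a script. Its argument "commands" is text: rows parted by semicolons, each of 7 numbers parted by spaces: the turn, a rotation vector about the tool's x, y, z in rad, then the shift along the tool's x, y, z in mm, then the opening, from 0 (shut) to 1 (fully open). In form: wx wy wz dx dy dz claw; .... A call has 1 to 5 rows; each row shifts and turns the commanded pose from where the row before left it, along the tool's axes as they then stand; what a row does not reach is not made up. A row lasts 1/8 s, in which the tool goes at most 62.5 mm and 10.7 degrees, less where a joint would pass 70% of its speed; a pose out of reach is approached as far as the arm can. A call with a gripper value outside its range is refused whole. The fingers move at their own pace and stop on an object; the grip force is fixed at half the most. Time passes only in rows, so rows that do not move let the fingers close. It gives the time, the measured TCP pose, the force, the opening and the grip force at its end, in the units of the state.
- get_obs(): the state, without advancing time (a new reading comes with each control period).
- camera(name): name is "side" or "top" or "wrist"; returns the picture (400x640x3 uint8, blue, green, red); there is no depth.
- calibration(name): a dict with "fx", "fy", "cx", "cy" (pixels), "R" (3x3) and "t" (3): a world point X has camera coordinates R X + t. Camera axes: x right, y down, z forward; pixel columns grow to the right and rows downward; lengths in m; the calibration is good to about 2 mm. The wrist camera is an equidistant fisheye: a pixel r from the principal point sees the ray r / f radians off the axis. A picture is of the moment at which its call begins: read the wrist's pose just before it. calibration takes no time and is no camera call; for the wrist camera it gives the pose at the moment of the call.
- hand_in(): hands the job in; it is judged then, once.
The state is a dict: "time_s": time; "q": joint angles; "dq": joint speeds; "joint_efforts": joint torques, N m; "eef_pos": TCP position; "eef_rot": TCP orientation; "wrist_force": force on the tool from outside, world axes, zero at the start; "torque": the same for the moment, N m; "opening": opening from 0.0 (shut) to 1.0 (fully open); "grasp_force": force on a finger pad.
Only numpy, scipy, OpenCV 4.12 (cv2) and the standard library are available. Lean on these libraries where they do the work, as an engineer would, in place of code of your own. Each camera call takes 0.05 s, during which the arm holds its last target. There are 200 camera calls.

TASK

On the breakfast counter, pick up the orange-handled serving spatula and lay it flat and straight along the middle of the wooden rest, turned round so that its whole blade is on the white tile and its handle points out over the rest's open end, towards the guests. Set it down without dropping it and let go; leave the black-handled spreader where it lies.

Things in the scene. Friction and masses are not known exactly. Their poses are not given: they have to be found in the camera images.
- spatula: Loose orange-handled steel spatula, 235 mm, 140 g, flat on the counter, blade pointing away from the robot and a bit left. x runs from handle to blade, z up; origin on the underside near the balance point. Handle: bar 22 mm wide, 18 mm thick, x = -110 to +20 mm. Blade: 50 mm wide, 4 mm thick, x = 30 to 125 mm, round end. Handle and blade undersides level.
- spatula_tip (a point): The middle of the rounded blade end of the orange-handled spatula, 125 mm along +x from its origin, 2 mm above its underside.
- rest: Fixed wooden rest (a tray) left of the tools, 231 x 112 mm. Origin on the counter; x points to its open end (no lip, x = 85 mm), away from the robot, a bit right. Floor 10 mm up; lips 12 mm higher at y = +-50 and x = -140 mm (inner faces). White tile, flush, x = -140 to +5 mm. A well-laid spatula has its origin at x = 10 mm, y = 0, its x opposite to the rest's; the handle juts out 35 mm.
- spreader: Bystander lying beside the spatula, right or left of it: loose spreader with a black handle of the same size and a narrow steel blade 20 mm wide, 4 mm thick; 225 mm long in all. Origin on its underside, 110 mm from the handle's butt end; x axis from handle to blade. To be left alone.
Things that resemble listed ones, but are neither listed nor needed, are in the scene too. There is more than one size of the spatula; the job needs the middle-sized.

How it is judged:
By the outcome, as a careful person would: the job done as asked, in the order asked, and still so for the second after the job is handed in, with the robot touching nothing.
It also fails if it takes over 42 s, if anything falls off the work surface, if the arm or the gripper's body presses on something with over 40 N, if the wrist force passes 120 N, or if a joint passes its speed limit or range.

## Working session

There is one attempt and no reset: what is moved stays moved. The work goes in short steps, Python scripts to look and compute and a tool call to move; the robot and the scene stay as the last step left them, time stands still between calls to the robot, and variables do not carry over. Pictures are saved under pics/ and viewed, at most 10 in all, crops included, and the job is handed in when it is done.

Besides the shell and the picture viewer there is one more tool, called after "Emit:" as a command line: name --argument value ..., lists and objects as JSON in quotes. servo_tool: Moves the arm, as the interface text tells. Its arguments: {"type":"object","properties":{"commands":{"type":"string"}},"required":["commands"]}

```bash
mkdir -p pics
cat > h.py <<'E'
from bench import *
import numpy as np, cv2
def ray(c,u,v):
    R=np.array(c["R"]);t=np.array(c["t"])
    return -R.T@t, R.T@np.array([(u-c["cx"])/c["fx"],(v-c["cy"])/c["fy"],1])
def onz(c,u,v,z):
    o,d=ray(c,u,v); return o+d*(z-o[2])/d[2]
def proj(c,X):
    p=np.array(c["R"])@X+np.array(c["t"]); return p[:2]/p[2]*[c["fx"],c["fy"]]+[c["cx"],c["cy"]]
E
python3 - <<'E'
from h import *
for n in("top","side"):
    cv2.imwrite(f"pics/{n}1.png",camera(n)); c=calibration(n); print(n,c["fx"],c["cx"],c["cy"],-np.array(c["R"]).T@c["t"],c["R"])
o=get_obs();print(o["time_s"],o["eef_pos"],o["eef_rot"])
E
```

```text
top 431.0965523889533 328.15327181089845 203.28756509637995 [0.31533256 0.02455738 1.03771572] [[ 0.00948255 -0.99994408  0.00468101]
 [-0.99378141 -0.00994328 -0.11090374]
 [ 0.11094408 -0.00360025 -0.99382013]]
side 381.97006705221287 318.629395629414 197.41359591361555 [0.04522806 0.75033676 0.49463493] [[-0.89794985 -0.43969838 -0.01874588]
 [-0.1987327   0.44311931 -0.87415707]
 [ 0.39267211 -0.78122379 -0.48528137]]
0.1 [ 0.17307277 -0.54780981  0.23045713] [-7.99991497e-04  9.88332952e-01  1.52306710e-01  4.23364393e-05]
```

View pics/top1.png

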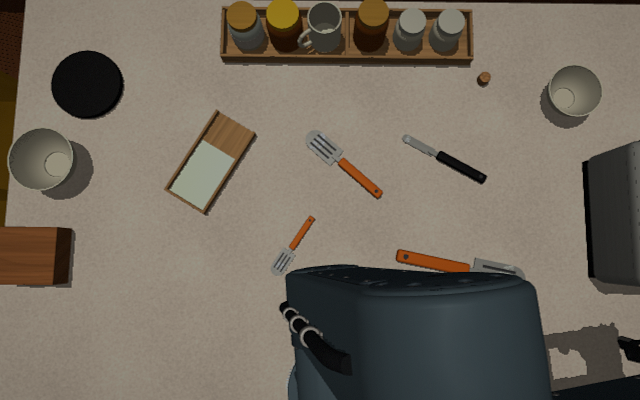

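View pics/side1.png

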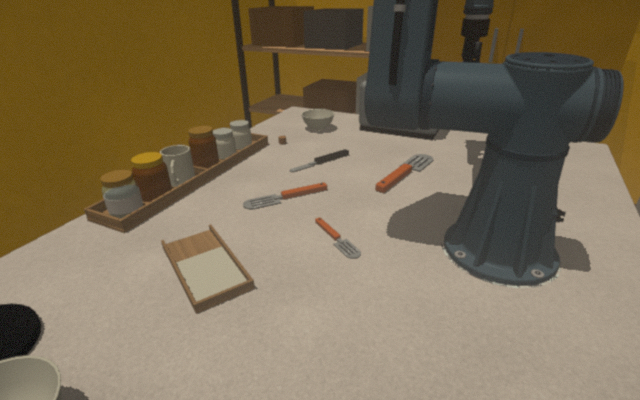

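The top view shows three orange spatulas: middle-sized at (344,163), blade away and left; small at (293,245), blade towards the robot; large at (460,262), blade right. The spreader is at (445,158) and the rest at (211,162). The one at (344,163) fits the description, so I'll check it with a close crop and measurements.

Run:
```python
from h import *
im=cv2.imread("pics/top1.png");c=calibration("top")
cv2.imwrite("pics/crop1.png",cv2.resize(im[95:225,155:395],None,fx=3.3,fy=3.3,interpolation=cv2.INTER_CUBIC))
h=cv2.cvtColor(im,cv2.COLOR_BGR2HSV)
m=cv2.inRange(h,(3,170,110),(14,255,255))
n,l,s,_=cv2.connectedComponentsWithStats(m)
for i in range(1,n):
    if s[i,4]<100: continue
    p=np.argwhere(l==i)[:,::-1]
    P=np.array([onz(c,u,v,.016)[:2] for u,v in p],np.float32)
    print(s[i],cv2.minAreaRect(P),P.mean(0))
```

```text
[338 158  44  39 405] ((0.493409126996994, -0.054706692695617676), (0.12628309428691864, 0.01923193968832493), 49.0551872253418) [ 0.49411342 -0.05390647]
[289 216  25  33 198] ((0.35987573862075806, 0.08393829315900803), (0.012842424213886261, 0.08823741972446442), 56.53945541381836) [0.35923818 0.08437564]
[397 250  73  22 743] ((0.29298684000968933, -0.2267495095729828), (0.1696099042892456, 0.026102175936102867), 78.40059661865234) [ 0.29339272 -0.22599067]
```

View pics/crop1.png

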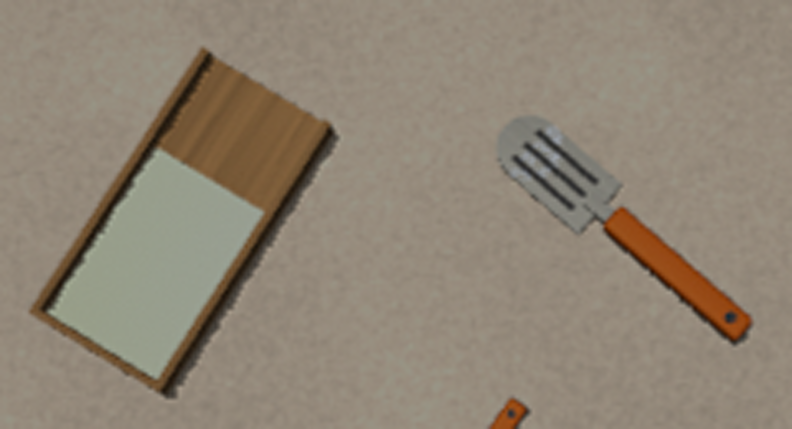

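The crop confirms it: slotted blade with a round end at about (308,133) px, and a handle of about 130 mm (the large one is 170, the small one 88). Next I'll fit the rest pose and plan the reach.

```bash
cat >> h.py <<'E'
from scipy.spatial.transform import Rotation as Ro
def pose():
    o=get_obs(); w,x,y,z=o["eef_rot"]; return o,np.array(o["eef_pos"]),Ro.from_quat([x,y,z,w])
def plan(p,yaw):
    "shift in mm in the present tool axes, then turn (rotvec, tool axes) to tool-down with tool x at yaw"
    o,q,R=pose()
    T=Ro.from_euler("z",yaw)*Ro.from_euler("x",np.pi)
    W=(R.inv()*T).as_rotvec()
    print("t",o["time_s"],"shift now",np.round(R.inv().apply(np.array(p)-q)*1000,1),"turn",np.round(W,3),"shift after turn",np.round(T.inv().apply(np.array(p)-q)*1000,1),"z",q[2],"q",np.round(o["q"],2),"open",o["opening"],o["grasp_force"])
E
python3 - <<'E'
from h import *
c=calibration("top")
k=lambda u,v:(u/3.3+155,v/3.3+95)
px=[(203,48),(331,125),(165,393),(35,312),(160,150),(263,212)]
loc=np.array([[85,56],[85,-56],[-146,-56],[-146,56],[5,50],[5,-50]])/1000
W=np.array([onz(c,*k(*p),z)[:2] for p,z in zip(px,[.022]*4+[.01]*2)])
a,b=loc-loc.mean(0),W-W.mean(0)
th=np.arctan2((a[:,0]*b[:,1]-a[:,1]*b[:,0]).sum(),(a*b).sum())
R=np.array([[np.cos(th),-np.sin(th)],[np.sin(th),np.cos(th)]]);t=W.mean(0)-R@loc.mean(0)
print("rest",t,th,np.degrees(th)); print(np.round((W-(loc@R.T+t))*1000,1))
y=np.radians(49.05);s=np.array([.4934,-.0547])+.045*np.array([np.cos(y),np.sin(y)])
tip=s+.125*np.array([np.cos(y),np.sin(y)]);print("spat",s,proj(c,np.r_[tip,.003]))
g=s-.015*np.array([np.cos(y),np.sin(y)]);print("grasp",g)
plan(np.r_[g,.15],y)
E
```

```text
rest [0.55396976 0.28817889] -0.5235022905581922 -29.99447181441574
[[-0.7 -0.2]
 [-1.7  1.1]
 [ 0.6 -1.3]
 [ 2.2 -2.4]
 [-2.3 -3.1]
 [ 1.9  6. ]]
spat [ 0.52289301 -0.02071232] [307.32088872 132.77588939]
grasp [ 0.51306201 -0.03204155]
t 0.1 shift now [ 479.5 -389.4   81.2] turn [-0.001 -0.001 -0.55 ] shift after turn [612.4 -81.2  80.5] z 0.23045712680051947 q [-1.47  0.18  1.61 -0.    1.35 -0.21] open 1.0018739058038202 0.0
```

Emit:
servo_tool --commands "0 0 0 40 -32.5 0 1;0 0 0 40 -32.5 0 1;0 0 0 40 -32.5 0 1;0 0 0 40 -32.5 0 1;0 0 0 40 -32.5 0 1"

```text
time_s: 0.72
eef_pos: [0.3155, -0.3315, 0.231]
eef_rot: [-0.0, 0.988, 0.152, 0.0]
wrist_force: [0.3, -0.8, 0.5]
opening: 0.997
grasp_force: 0.0
```

Emit:
servo_tool --commands "0 0 0 40 -32.5 0 1;0 0 0 40 -32.5 0 1;0 0 0 40 -32.5 0 0.7;0 0 0 40 -32.5 0 0.7;0 0 0 40 -32.5 0 0.7"

```text
time_s: 1.35
eef_pos: [0.4573, -0.1164, 0.2312]
eef_rot: [0.0, 0.988, 0.152, -0.0]
wrist_force: [0.9, -0.3, 0.0]
opening: 0.696
grasp_force: 0.0
```

Emit:
servo_tool --commands "0 0 -0.14 0 0 15 0.7;0 0 -0.14 0 0 15 0.7;0 0 -0.14 0 0 15 0.7;0 0 -0.13 0 0 15 0.7;0 0 0 0 0 0 0.7"

```text
time_s: 1.98
eef_pos: [0.4556, -0.1174, 0.1699]
eef_rot: [-0.001, 0.91, 0.414, -0.001]
wrist_force: [0.3, 0.1, -0.7]
opening: 0.697
grasp_force: 0.0
```

Run:
```python
from h import *
plan([.513,-.032,.15],.856)
cv2.imwrite("pics/w1.png",camera("wrist"))
```

```text
t 1.975 shift now [102.1 -12.7  19.9] turn [-0.003  0.001 -0.001] shift after turn [102.1 -12.6  19.9] z 0.16991083891561104 q [-0.51  0.01  1.92  0.    1.21  0.21] open 0.6967361911142333 0.0
```

View pics/w1.png

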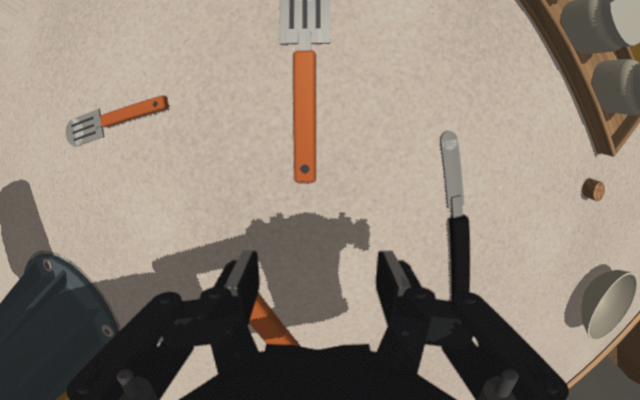

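The wrist view shows the handle almost vertical at column 305 (rows 50–182), so the yaw is about right, and the spreader is well to the right at (455,230). I'll refine with the fisheye model.

```bash
cat >> h.py <<'E'
def wrays(c,uv):
    uv=np.asarray(uv,float); a=(uv-[c["cx"],c["cy"]])/[c["fx"],c["fy"]]; r=np.linalg.norm(a,axis=1)
    d=np.c_[a*(np.sin(r)/np.maximum(r,1e-9))[:,None],np.cos(r)]
    R=np.array(c["R"]); return -R.T@c["t"], d@R
def wz(c,uv,z):
    o,d=wrays(c,uv); return o+d*((z-o[2])/d[:,2])[:,None]
def orange(im,c,z):
    m=cv2.inRange(cv2.cvtColor(im,cv2.COLOR_BGR2HSV),(3,150,90),(16,255,255))
    n,l,s,_=cv2.connectedComponentsWithStats(m)
    for i in range(1,n):
        if s[i,4]<300: continue
        P=wz(c,np.argwhere(l==i)[:,::-1],z)[:,:2].astype(np.float32)
        print(s[i],cv2.minAreaRect(P))
E
python3 - <<'E'
from h import *
orange(cv2.imread("pics/w1.png"),calibration("wrist"),.018)
E
```

```text
[ 294   51   21  131 2623] ((0.49310949444770813, -0.05650944635272026), (0.12591049075126648, 0.01902051456272602), 48.823299407958984)
[101  96  65  30 801] ((0.3636053800582886, 0.07830347120761871), (0.013977071270346642, 0.08851516246795654), 56.66094207763672)
[250 297  46  48 910] ((0.29796454310417175, -0.2056177407503128), (0.08110922574996948, 0.03336220607161522), 76.8551025390625)
```

Emit:
servo_tool --commands "0 0 0 50 -6 20 0.7;0 0 0 51 -6 40 0.6;0 0 0 0 0 30 0.6;0 0 0 0 0 25 0.6;0 0 0 0 0 15 0.6"

```text
time_s: 2.65
eef_pos: [0.5127, -0.0354, 0.0423]
eef_rot: [-0.0, 0.91, 0.414, -0.0]
wrist_force: [-0.1, -0.5, 0.2]
opening: 0.602
grasp_force: 0.0
```

Run:
```python
from h import *
plan([.5129,-.0334,.003],np.radians(48.9))
cv2.imwrite("pics/w2.png",camera("wrist"))
```

```text
t 2.65 shift now [ 1.6 -1.1 39.3] turn [-0.001  0.     0.001] shift after turn [ 1.6 -1.1 39.3] z 0.04225614513566599 q [-0.3   0.31  1.89 -0.    0.95  0.42] open 0.6017089632476075 0.0
```

View pics/w2.png

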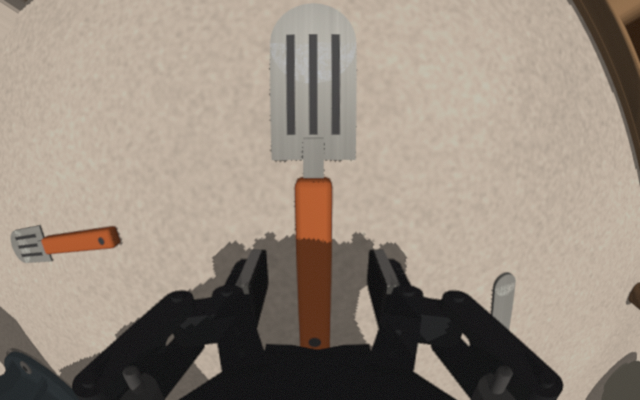

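The handle (columns 296–332) is centred between the finger pads (266 and 368) and parallel to them. I'll go down and close.

Emit:
servo_tool --commands "0 0 0 1.5 -1 13 0.6;0 0 0 0 0 13 0.6;0 0 0 0 0 13 0.6;0 0 0 0 0 0 0.6;0 0 0 0 0 0 0"

```text
time_s: 3.32
eef_pos: [0.5131, -0.0338, 0.004]
eef_rot: [0.0, 0.91, 0.415, 0.0]
wrist_force: [0.4, 0.3, 0.2]
opening: 0.404
grasp_force: 0.0
```

Emit:
servo_tool --commands "0 0 0 0 0 0 0;0 0 0 0 0 0 0;0 0 0 0 0 0 0;0 0 0 0 0 0 0;0 0 0 0 0 0 0"

```text
time_s: 3.95
eef_pos: [0.5136, -0.034, 0.0046]
eef_rot: [0.0, 0.91, 0.415, 0.001]
wrist_force: [-0.7, -0.5, 6.0]
opening: 0.238
grasp_force: 60.5
```

Emit:
servo_tool --commands "0 0 0 0 0 -5 0;0 0 0 0 0 -15 0;0 0 0 0 0 -25 0;0 0 0 0 0 -25 0;0 0 0 0 0 0 0"

```text
time_s: 4.58
eef_pos: [0.5148, -0.0343, 0.0764]
eef_rot: [0.002, 0.91, 0.415, 0.002]
wrist_force: [0.9, 0.4, -1.7]
opening: 0.241
grasp_force: 59.7
```

Run:
```python
from h import *
o,p,R=pose();print(o["opening"],o["grasp_force"],p)
cv2.imwrite("pics/w3.png",camera("wrist"))
```

```text
0.24069913410531438 59.687331318855286 [ 0.51478593 -0.03426165  0.07635412]
```

View pics/w3.png

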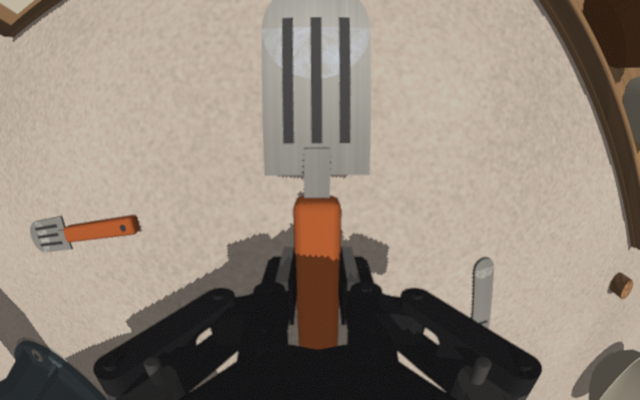

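Emit:
servo_tool --commands "0 0 -0.15 0 0 -15 0;0 0 -0.15 0 0 -15 0;0 0 -0.15 0 0 -15 0;0 0 -0.15 0 0 -15 0;0 0 -0.15 0 0 0 0"

```text
time_s: 5.25
eef_pos: [0.513, -0.0338, 0.1338]
eef_rot: [0.0, 0.693, 0.721, 0.0]
wrist_force: [0.2, -0.3, -1.4]
opening: 0.239
grasp_force: 59.6
```

Emit:
servo_tool --commands "0 0 -0.15 0 0 0 0;0 0 -0.15 0 0 0 0;0 0 -0.15 0 0 0 0;0 0 -0.15 0 0 0 0;0 0 -0.15 0 0 0 0"

```text
time_s: 5.88
eef_pos: [0.512, -0.0335, 0.1323]
eef_rot: [-0.001, 0.381, 0.925, -0.0]
wrist_force: [-0.4, -0.3, -1.5]
opening: 0.24
grasp_force: 59.6
```

Emit:
servo_tool --commands "0 0 -0.15 0 0 0 0;0 0 -0.115 0 0 0 0;0 0 0 0 0 0 0"

```text
time_s: 6.25
eef_pos: [0.5121, -0.0335, 0.1326]
eef_rot: [-0.001, 0.258, 0.966, 0.0]
wrist_force: [-0.4, 0.6, -1.8]
opening: 0.238
grasp_force: 59.6
```

Run:
```python
from h import *
plan([.5757,.2757,.14],np.radians(150))
c=calibration("wrist")
o,p,R=pose()
uv=[(316.5,25),(316.5,135),(317.5,198),(318,255)]
# held spatula in tool frame (rays from w3 are fixed in tool frame): intersect tool-z planes
C,d=wrays(c,uv); C=R.inv().apply(C-p); d=R.inv().apply(d)
for D,zz in zip(d,[.0006,.0006,-.0134,-.0134]): print(np.round((C+D*(zz-C[2])/D[2])*1000,1))
```

```text
t 6.25 shift now [ 99.  299.8  -7.3] turn [-0.001 -0.002  0.002] shift after turn [ 99.5 299.6  -7.4] z 0.1325801311436036 q [-0.3   0.16  1.85  0.    1.14 -1.35] open 0.23786924773386448 59.63605284690857
[116.8  -1.8   0.6]
[64.8 -1.8  0.6]
[ 38.6  -1.3 -13.4]
[ 11.3  -1.  -13.4]
```

Emit:
servo_tool --commands "0 0 0 14 43 0 0;0 0 0 14 43 0 0;0 0 0 14 43 0 0;0 0 0 14 43 0 0;0 0 0 14 43 0 0"

```text
time_s: 6.88
eef_pos: [0.5589, 0.189, 0.133]
eef_rot: [-0.001, 0.259, 0.966, -0.0]
wrist_force: [-0.3, -0.2, -2.9]
opening: 0.235
grasp_force: 59.7
```

Emit:
servo_tool --commands "0 0 0 14 43 0 0;0 0 0 15 42 0 0;0 0 0 0 0 20 0;0 0 0 0 0 20 0;0 0 0 0 0 0 0"

```text
time_s: 7.5
eef_pos: [0.5739, 0.274, 0.0903]
eef_rot: [-0.003, 0.258, 0.966, -0.002]
wrist_force: [0.5, -1.0, -1.9]
opening: 0.241
grasp_force: 59.7
```

Run:
```python
from h import *
plan([.5757,.2757,.08],np.radians(150))
c=calibration("wrist");im=camera("wrist")
cv2.imwrite("pics/w4.png",im)
print(c["fx"],c["cx"],c["cy"])
```

```text
t 7.5 shift now [-0.8  2.5 10.2] turn [-0.005 -0.005  0.001] shift after turn [-0.7  2.4 10.3] z 0.09025283149933448 q [ 0.26  0.47  1.54 -0.    1.14 -0.79] open 0.2407072657863764 59.658647775650024
309.70691628693146 317.2034785177772 205.46200476623153
```

View pics/w4.png

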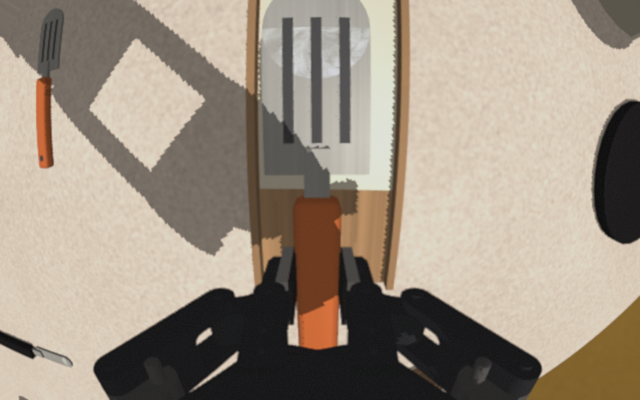

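The wrist view shows the blade over the tile, pointing at the rest's closed end. The tile/wood boundary is at row 189. The lips are at about columns 250 and 403, and the held tool looks slightly left of centre. I'll rectify the view at lip height and floor height to measure that.

Run:
```python
from h import *
c=calibration("wrist");im=cv2.imread("pics/w4.png")
th=-np.pi/6;U=np.array([np.cos(th),np.sin(th)]);V=np.array([-U[1],U[0]]);t=np.array([.554,.2882])
R=np.array(c["R"]);T=np.array(c["t"])
outs=[]
for z in(.022,.010):
    X,Y=np.meshgrid(np.arange(-150,100,.35),np.arange(75,-75,-.35))   # rest x right, y up
    P=t+X[...,None]/1000*U+Y[...,None]/1000*V
    P=np.dstack([P,np.full(X.shape,z)])@R.T+T
    a=np.arctan2(np.hypot(P[...,0],P[...,1]),P[...,2]);n=np.hypot(P[...,0],P[...,1])
    mx=(c["cx"]+c["fx"]*a*P[...,0]/n).astype(np.float32);my=(c["cy"]+c["fy"]*a*P[...,1]/n).astype(np.float32)
    g=cv2.remap(im,mx,my,cv2.INTER_CUBIC)[:290]
    g=cv2.remap(im,mx,my,cv2.INTER_CUBIC)
    for y in(-56,-50,0,50,56): 
        r=int((75-y)/.35); g[r,::6]=(0,0,255)
    for x in(-146,-140,5,85): g[::6,int((x+150)/.35)]=(255,0,0)
    outs.append(cv2.resize(g,(714*5//7*1,300)) if 0 else g)
cv2.imwrite("pics/rect.png",cv2.resize(np.vstack(outs),None,fx=.699,fy=.699,interpolation=cv2.INTER_AREA)); print(outs[0].shape)
```

```text
(429, 715, 3)
```

View pics/rect.png

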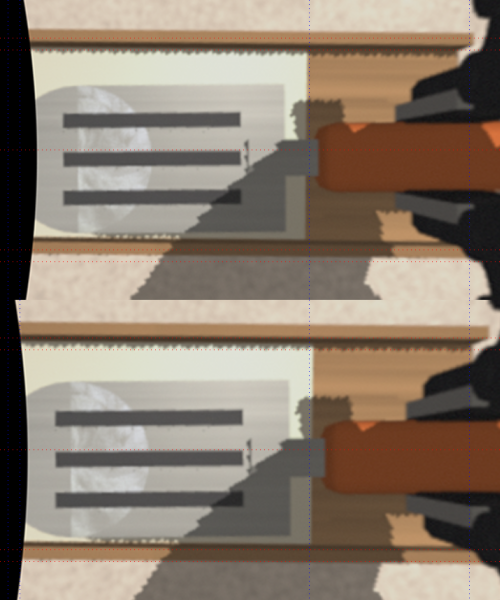

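The rectified view shows the rest parallel to my estimate, but shifted about +3.5 mm in its y and +1 mm in its x. I'll correct for that and lower to just above the floor.

Run:
```python
from h import *
plan([.5792,.2777,.030],np.radians(150))
```

```text
t 7.55 shift now [-2.   5.2 61.9] turn [-0.003 -0.003  0.001] shift after turn [-1.8  5.  61.9] z 0.09194182155840763 q [ 0.26  0.47  1.54 -0.    1.14 -0.79] open 0.23844988670528477 59.658894538879395
```

Emit:
servo_tool --commands "0 0 0 -2 5 15 0;0 0 0 0 0 17 0;0 0 0 0 0 15 0;0 0 0 0 0 14 0;0 0 0 0 0 0 0"

```text
time_s: 8.18
eef_pos: [0.5792, 0.2787, 0.0309]
eef_rot: [-0.001, 0.257, 0.966, -0.001]
wrist_force: [0.1, 0.9, -1.6]
opening: 0.239
grasp_force: 59.7
```

```bash
cat >> h.py <<'E'
def rect(im,c,t,th,z):
    "rest-frame view at height z, 0.35 mm/px: column=(x+150)/.35, row=(75-y)/.35"
    U=np.array([np.cos(th),np.sin(th)]);V=np.array([-U[1],U[0]])
    X,Y=np.meshgrid(np.arange(-150,100,.35),np.arange(75,-75,-.35))
    P=np.array(t)+X[...,None]/1000*U+Y[...,None]/1000*V
    P=np.dstack([P,np.full(X.shape,z)])@np.array(c["R"]).T+np.array(c["t"])
    n=np.hypot(P[...,0],P[...,1]);a=np.arctan2(n,P[...,2])
    return cv2.remap(im,(c["cx"]+c["fx"]*a*P[...,0]/n).astype(np.float32),(c["cy"]+c["fy"]*a*P[...,1]/n).astype(np.float32),cv2.INTER_CUBIC)
E
python3 - <<'E'
from h import *
plan([.5792,.2777,.0146],np.radians(150))
c=calibration("wrist");im=camera("wrist")
g=np.vstack([rect(im,c,(.5566,.2907),-np.pi/6,z)[a:b] for z,a,b in((.022,20,410),(.028,90,340))])
cv2.imwrite("pics/rect2.png",cv2.resize(g,None,fx=.92,fy=.92))
E
```

```text
t 8.175 shift now [-0.5 -0.8 16.3] turn [-0.002 -0.002  0.003] shift after turn [-0.5 -0.9 16.3] z 0.03090222214432376 q [ 0.26  0.56  1.54 -0.    1.04 -0.79] open 0.23939232536063731 59.70115542411804
```

View pics/rect2.png

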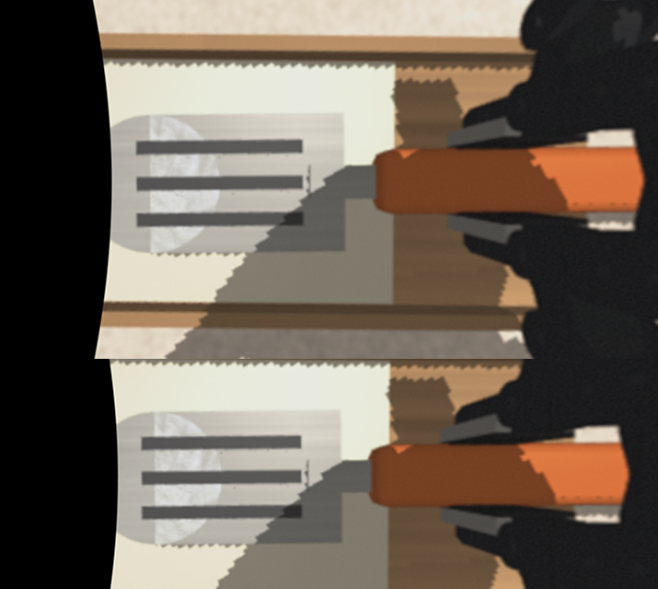

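The tool is straight. Its blade centre is within about 1 mm of the midline between the lips, and the blade shoulder is at x ≈ −20 mm as wanted. I'll lower gently.

Emit:
servo_tool --commands "0 0 0 0 0.5 7 0;0 0 0 0 0 5 0;0 0 0 0 0 2 0;0 0 0 0 0 1 0;0 0 0 0 0 0 0"

```text
time_s: 8.85
eef_pos: [0.5809, 0.2795, 0.018]
eef_rot: [0.0, 0.257, 0.966, 0.0]
wrist_force: [0.8, 0.3, -1.9]
opening: 0.241
grasp_force: 59.7
```

Emit:
servo_tool --commands "0 0 0 0 0 0.5 0;0 0 0 0 0 0 0"

```text
time_s: 9.1
eef_pos: [0.5809, 0.2795, 0.0175]
eef_rot: [0.0, 0.257, 0.966, 0.0]
wrist_force: [0.1, -0.2, -1.9]
opening: 0.236
grasp_force: 59.7
```

Emit:
servo_tool --commands "0 0 0 0 -0.5 1 0;0 0 0 0 0 0.5 0;0 0 0 0 0 0.5 0;0 0 0 0 0 0 0"

```text
time_s: 9.6
eef_pos: [0.5805, 0.2791, 0.0153]
eef_rot: [-0.0, 0.257, 0.966, -0.0]
wrist_force: [0.2, 0.0, -1.4]
opening: 0.236
grasp_force: 59.7
```

Emit:
servo_tool --commands "0 0 0 0 0 0.5 0;0 0 0 0 0 0 0"

```text
time_s: 9.85
eef_pos: [0.5806, 0.2791, 0.0149]
eef_rot: [-0.0, 0.257, 0.966, 0.0]
wrist_force: [0.9, 0.0, -2.0]
opening: 0.238
grasp_force: 59.7
```

Emit:
servo_tool --commands "0 0 0 0 0 0.5 0;0 0 0 0 0 0 0"

```text
time_s: 10.1
eef_pos: [0.5806, 0.2791, 0.0146]
eef_rot: [0.0, 0.257, 0.966, 0.0]
wrist_force: [-0.7, -0.3, 1.4]
opening: 0.236
grasp_force: 60.0
```

Contact: the vertical force has gone from −1.9 to +1.4 N. I'll open partway (the lips limit it), then lift.

Emit:
servo_tool --commands "0 0 0 0 0 0.3 0;0 0 0 0 0 0 0.32;0 0 0 0 0 0 0.4;0 0 0 0 0 0 0.45;0 0 0 0 0 0 0.45"

```text
time_s: 10.72
eef_pos: [0.5806, 0.2791, 0.014]
eef_rot: [0.0, 0.257, 0.966, -0.0]
wrist_force: [-0.4, -0.8, -0.2]
opening: 0.45
grasp_force: 0.0
```

Emit:
servo_tool --commands "0 0 0 0 0 -5 0.45;0 0 0 0 0 -15 0.45;0 0 0 0 0 -30 0.45;0 0 0 0 0 -40 0.45;0 0 0 0 0 0 0.45"

```text
time_s: 11.35
eef_pos: [0.5839, 0.2801, 0.1098]
eef_rot: [0.004, 0.257, 0.966, 0.002]
wrist_force: [0.8, 0.3, 0.2]
opening: 0.448
grasp_force: 0.0
```

Emit:
servo_tool --commands "0 0 0 -50 0 -20 0.6;0 0 0 -50 0 -20 0.6;0 0 0 0 0 0 0.6;0 0 0 0 0 0 0.6"

```text
time_s: 11.85
eef_pos: [0.6666, 0.2292, 0.1434]
eef_rot: [-0.001, 0.258, 0.966, -0.0]
wrist_force: [-0.2, -0.1, 0.3]
opening: 0.598
grasp_force: 0.0
```

Run:
```python
from h import *
o,p,R=pose();print(o["time_s"],p)
c=calibration("wrist");im=camera("wrist");t=camera("top")
orange(im,c,.028)
g=rect(im,c,(.5566,.2907),-np.pi/6,.022)
tp=cv2.resize(t[90:230,150:400],(715,400),interpolation=cv2.INTER_CUBIC)
cv2.imwrite("pics/end.png",cv2.resize(np.vstack([g,tp]),None,fx=.72,fy=.72))
```

```text
11.85 [0.66656384 0.22919147 0.14336001]
[ 63   0  14  70 517] ((0.37571853399276733, 0.09334658086299896), (0.01805330254137516, 0.08181329071521759), 62.14670181274414)
[ 305   44   27  149 3613] ((0.6043881177902222, 0.2635442316532135), (0.021447882056236267, 0.12572069466114044), 60.529537200927734)
```

View pics/end.png

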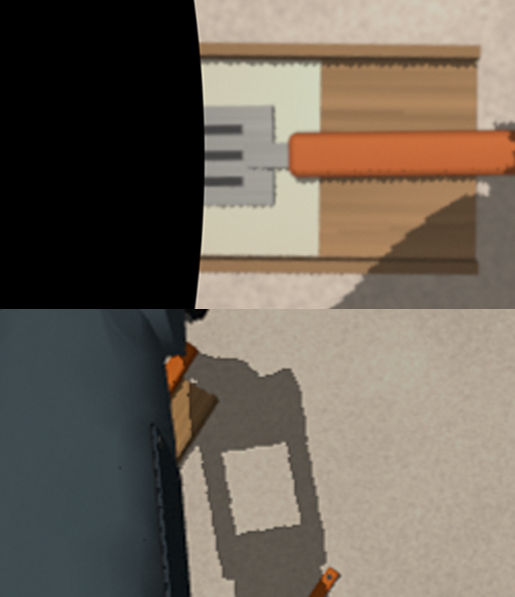

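The spatula lies straight (within about 0.5°), about 1 mm off the midline and about 3 mm off lengthwise. The whole blade is on the tile, the handle juts out of the open end, and the robot is clear of everything.

```bash
python3 -c "
from bench import *
print(hand_in())"
```

```text
the job is handed in; nothing more can be done
None
```

I laid the middle-sized orange-handled spatula flat on the rest, with its whole blade on the white tile and its handle out over the open end. It sits straight, about 1 mm off the midline and 3 mm off lengthwise. I let it go without dropping it, never went near the spreader, and handed the job in at about 12 s.

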